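# Refit the strainer basket and open the water valve

### The arm

A 6-joint arm with a two-finger parallel gripper is mounted at the origin on the work surface. World frame = base frame: x ahead of the robot, y to its left, z up, the work surface at z = 0. Lengths are in m, angles in rad, forces in N, time in s.
With the tool pointing down it reaches from about 0.375 to 0.9 m from the base axis. Payload 3.1 kg.
Tool frame: the origin (TCP) lies at the very end of the fingers, on their centre line; the grasp point (between the pads) lies robot.grasp_offset behind it (robot.grasp_offset is the distance from the TCP to the grasp point, in m); z points along the fingers, y is the direction in which the jaws open and shut (so a half turn about z gives the same grasp; the last joint's range is limited). The gripper opens to 87 mm and grips with 3 to 60 N. Pads are 19 mm wide; open, the fingers measure 117 mm over their backs; the gripper's body (75 mm by 190 mm) begins 51 mm behind the grasp point.
Start: joints at [0.963, 0.527, 1.433, -0, 1.181, -0.178], TCP at [0.26, 0.568, 0.223] pointing down, gripper open.
Joint ranges: [-3.08, 3.08], [-0.75, 2.2], [0.22, 2.44], [-1.43, 4.57], [0, 2.65], [-2.85, 2.85]. Speed limits (rad/s): [2.79, 2.79, 3.14, 3.14, 3.14, 3.14].

### API

Orientations are given as a unit quaternion [x, y, z, w].
In Python, from rig import robot gives the robot as it stands.
- The arm moves only by the tool drive_tool, never from a script. Its argument "targets" is one flat list of numbers, 6 for each row, row after row: the shift along the tool's x, y, z in cm, then the turn, a rotation vector about the tool's x, y, z in degrees. A call has 1 to 12 rows; each row is the pose to reach, as a shift and turn from the pose commanded when the call began, along the tool's axes at that moment; what a row does not reach only later rows make up. A row lasts 1/12 s, in which the tool goes at most 41.7 mm and 7.16 degrees, less where a joint would pass 70% of its speed; a pose out of reach is approached as far as the arm can. A call with a gripper value outside its range is refused whole. "grip" is the gripper command: -1 is fully open, 1 is shut, values between are in proportion, set as the call begins (left out, the last holds). The fingers move at their own pace and stop on an object; "squeeze" is the grip in N (left out, the last holds). Time passes only in rows, so rows that repeat a pose let the fingers close. It gives the time, the measured TCP pose, the force and the opening at its end, in the units of the state.
- robot.get_obs(): the state, without advancing time (a new reading comes with each control period).
- robot.camera(name): name is "side" or "top"; returns (picture, depth): 480x640x3 uint8, red, green, blue; 480x640 float32, m along the optical axis (not along the pixel's ray), 0 where there is no reading.
- robot.calibration(name): a dict with "mtx" (3x3 intrinsics, pixels), "distortion" ([k1, k2, p1, p2, k3] as OpenCV has them; the pictures are not rectified), "R" (3x3) and "t" (3): a world point X has camera coordinates R X + t. Camera axes: x right, y down, z forward; pixel columns grow to the right and rows downward; lengths in m; the calibration is good to about 2 mm. A picture is of the moment at which its call begins. calibration takes no time and is no camera call.
- robot.hand_in(): hands the job in, once; it reports no verdict.
The state is a dict: "time": time; "q": joint angles; "joint_velocities": joint speeds; "joint_torque": joint torques, N m; "position": TCP position; "tool_rot": TCP orientation; "ft_force": force on the tool from outside, world axes, zero at the start; "moment": the same for the moment, N m; "grip_width": finger opening in m.
Only numpy, scipy, OpenCV 4.12 (cv2) and the standard library are available. Lean on these libraries where they do the work, as an engineer would, in place of code of your own. Each camera call takes 0.05 s, during which the arm holds its last target.

### The job

Put the cleaned strainer basket back into the open strainer pot: lower its lugs into the entry slots, twist it clockwise until the lugs drop into the locking notches, and let go. Then open the water by turning the leaning handwheel counter-clockwise until you feel the open stop, and back it off a quarter turn so the valve does not jam. Leave the spray can, the white sleeve and the wrench where they are.

Things in the scene. Friction and masses are not known exactly. Their poses are not given: they have to be found in the camera images.
- basket_center (a point): loose strainer basket, a perforated aluminium cup 92 mm wide and 92 mm tall, total height with handle 147 mm, about 0.45 kg, standing upright. Point on its axis half-way up, 73.5 mm above its underside, 6.5 mm below the centre line of its lugs: two opposite round pins, 10 mm thick, reaching 61 mm from the axis. z is up, x runs through both lugs and along the handle; a half turn looks the same
- basket_handle (a point): middle of the basket's handle, a straight 10 mm round bar along the basket's x, free length 58 mm, bent down at its ends; 68.5 mm above the basket's centre, 50 mm above the cup's rim
- pot_mouth (a point): centre of the mouth, level with the rim, of the fixed steel strainer pot: upright tube, bore 102 mm, wall 6 mm, rim 150 mm above the bench. z is up; x passes through the two locking notches. Two opposite J slots go through the wall: an entry slot open at the top, a 14 mm high run leading clockwise (from above) under the rim's 8 mm lip, and a notch. No spring: the basket's weight keeps it in
- pot_entry (a point): middle of the floor of one entry slot, 22 mm below the rim, 54 mm from the pot's axis, 63 degrees counter-clockwise (from above) of the pot's x axis; the other is opposite. The slot is 18 mm wide. The run has the same floor. A lug resting here has its centre line 17 mm below the rim
- pot_notch (a point): middle of the floor of one locking notch, on the pot's x axis, 54 mm from the pot's axis; the other is opposite. The notch is 18 mm wide, its floor 9 mm below the run's floor, 31 mm below the rim; its far side is the end of the slot. A lug dropped in here has its centre line 26 mm below the rim
- wheel_center (a point): centre of the valve's dark steel handwheel, mid-plane of rim and spokes, about 230 mm above the bench. Diameter 160 mm, rim 15 mm thick, hub 34 mm wide, three spokes 12 mm thick at 120 degrees. z points out along the stem, leaning 40 degrees from vertical to the robot's side; x lies along one spoke and turns with the wheel. The stem's end, 15 mm thick, stands out 24 mm in front, 33 mm when open
- wheel_gap (a point): middle of one of the three gaps between the spokes, in the wheel's plane, 41 mm from its axis, half-way between the spoke on x and the next one counter-clockwise; turns with the wheel. The gaps run from 17 to 65 mm from the axis and are open right through: 25 mm and more is free behind the wheel's plane
- wheel (a joint): angle of the handwheel in rad, growing as the valve opens: counter-clockwise seen from in front (from the wheel's z side). 0 is shut; the hard open stop is at 14.14 (two and a quarter turns). It starts shut or barely cracked (0 to 2), turns against about 0.3 N m of friction and stays where it is left
- spray_can: bystander: loose grey spray can, 66 mm in diameter, 188 mm tall, origin under its centre, standing upright
- sleeve: bystander: loose white insulating sleeve (thick tube), 100 mm in diameter, 100 mm tall with a wire loop on top, origin under its centre, standing upright
- wrench: bystander: loose steel wrench, 200 mm long, lying flat on the bench between the robot and the valve; x is its long axis
Mind the look-alikes: they are no part of the job. What is shaped like the part that bears basket_center but orange or turquoise is not meant.

How it is judged:
On the way, in this order (a step that is already met when the one before it is completed fails the run):
1. the basket hangs in the pot with its lugs down at the level of the run (z of basket_center in the frame of pot_mouth below -0.0185 m and horizontal distance between basket_center and pot_mouth below 0.008 m), for 0.1 s.
2. the basket is twisted clockwise and its lugs have dropped into the locking notches (z of basket_center in the frame of pot_mouth below -0.029 m and horizontal distance between basket_center and pot_mouth below 0.008 m and angle between the x axis of basket_center and the x axis of pot_mouth, either way round below 0.2 rad), for 0.2 s.
3. the handwheel has been turned open as far as the stop (value of joint wheel above 14.04 rad), for 0.05 s.
4. the handwheel is backed off a quarter turn from the stop (value of joint wheel between 12.13 and 13 rad), for 0.2 s.
At the end, for the whole second after the job is handed in: The basket hangs in the pot with both lugs down in the locking notches (lug height within 3.5 mm, centred within 8 mm, lugs within 0.2 rad of the notches), the handwheel stands a quarter turn (65 to 115 degrees) back from the open stop, and the spray can and sleeve stand upright where they were (all of step 2 and all of step 4 and angle between each of spray_can, sleeve's own z axis and vertical below 0.2 rad); the robot touches nothing.
It fails at once if the spray can, the sleeve or the wrench is shifted by more than 30 mm (distance of any of spray_can, sleeve, wrench from where it was at the start of the episode above 0.03 m).
It fails at once if the valve is opened while the basket is not locked in the pot (value of joint wheel above 3 rad and not (z of basket_center in the frame of pot_mouth below -0.027 m and angle between the x axis of basket_center and the x axis of pot_mouth, either way round below 0.25 rad)).
It also fails if it takes over 69 s, if anything falls off the work surface, if the arm or the gripper's body presses on something with over 40 N, if the wrist force passes 120 N, or if a joint passes its speed limit or range.

## Working session

There is one attempt and no reset: what is moved stays moved. The work goes in short steps, Python scripts to look and compute and a tool call to move; the robot and the scene stay as the last step left them, time stands still between calls to the robot, and variables do not carry over. Pictures are saved under pics/ and viewed, and the job is handed in when it is done.

Besides the shell and the picture viewer there is one more tool, called as name(argument=value, ...) on one line, values as JSON. drive_tool: Moves the arm, as the interface text tells. Its arguments: {"type":"object","properties":{"targets":{"type":"array","items":{"type":"number"}},"grip":{"type":"number"},"squeeze":{"type":"number"}},"required":["targets"]}

```bash
ls; mkdir -p pics; python3 - <<'E'
from rig import robot
import cv2,numpy as np
o=robot.get_obs(); print({k:np.round(v,3) for k,v in o.items()}, robot.grasp_offset)
for n in ("side","top"):
    im,d=robot.camera(n); cv2.imwrite(f"pics/{n}0.png",im[:,:,::-1]); np.save(f"pics/{n}0_d.npy",d)
    c=robot.calibration(n); print(n,c)
E
```

```text
pics
{'time': np.float64(0.0), 'q': array([ 0.962,  0.528,  1.434, -0.   ,  1.181, -0.179]), 'joint_velocities': array([-0.002,  0.   ,  0.   , -0.001, -0.002, -0.003]), 'joint_torque': array([-1.0000e-03, -4.4005e+01, -1.7659e+01,  6.3000e-02,  5.8000e-02,
       -0.0000e+00]), 'position': array([0.26 , 0.568, 0.222]), 'tool_rot': array([ 0.213,  0.977, -0.001, -0.   ]), 'ft_force': array([-0.097,  0.486,  1.371]), 'moment': array([ 0.039,  0.031, -0.039]), 'grip_width': np.float64(0.087)} 0.0187
side {'mtx': array([[604.32622076,   0.        , 316.55043888],
       [  0.        , 604.32622076, 243.21810606],
       [  0.        ,   0.        ,   1.        ]]), 'distortion': array([-0.0003872,  0.       ,  0.       ,  0.       ,  0.       ]), 'R': array([[ 0.94220511, -0.33470763, -0.01484363],
       [-0.19602446, -0.5147978 , -0.83460028],
       [ 0.27170561,  0.78927437, -0.550656  ]]), 't': array([-0.43284228,  0.2504283 ,  1.16321522])}
top {'mtx': array([[513.06765368,   0.        , 321.83155628],
       [  0.        , 513.06765368, 249.68871526],
       [  0.        ,   0.        ,   1.        ]]), 'distortion': array([-0.0596736,  0.       ,  0.       ,  0.       ,  0.       ]), 'R': array([[-0.01540211, -0.99987867, -0.0023271 ],
       [-0.99907818,  0.01548296, -0.04003843],
       [ 0.0400696 ,  0.00170827, -0.99919543]]), 't': array([0.05542246, 0.46611057, 1.33681242])}
```

View pics/side0.png

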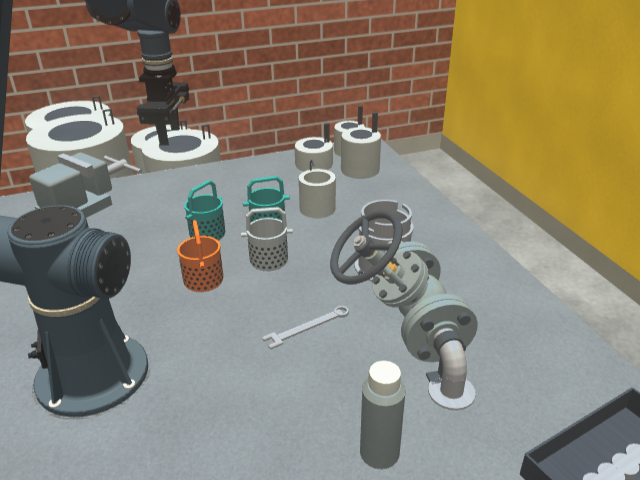

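View pics/top0.png

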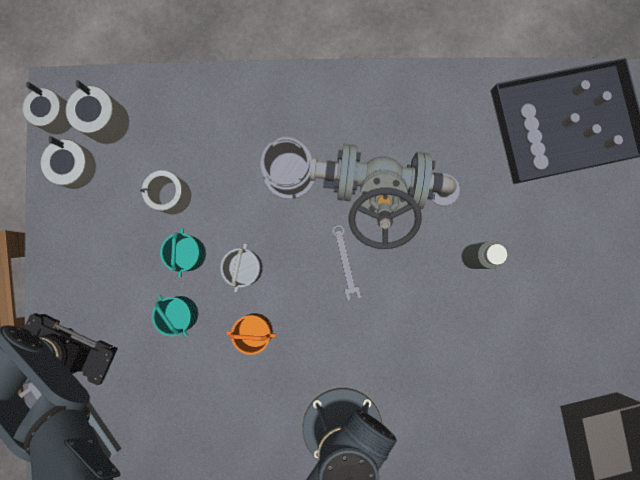

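Candidates in top view: bare aluminium basket (240,267), which I choose; turquoise (182,252) and (175,316), orange (252,334), sleeve (162,190). The open pot is at (289,167). Next I check these with crops.

```bash
python3 - <<'E'
import cv2,numpy as np
t=cv2.imread("pics/top0.png"); s=cv2.imread("pics/side0.png")
a=cv2.resize(t[225:305,200:280],(400,400),interpolation=cv2.INTER_CUBIC)
b=cv2.resize(t[127:207,250:330],(400,400),interpolation=cv2.INTER_CUBIC)
cv2.imwrite("pics/c0.png",np.hstack([a,b]))
a=cv2.resize(s[195:275,228:308],(400,400),interpolation=cv2.INTER_CUBIC)
b=cv2.resize(s[190:290,325:425],(400,400),interpolation=cv2.INTER_CUBIC)
cv2.imwrite("pics/c1.png",np.hstack([a,b]))
cv2.imwrite("pics/c2.png",cv2.resize(t[175:260,335:435],(800,680),interpolation=cv2.INTER_CUBIC)[:600])
E
```

```text
(no output)
```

View pics/c0.png

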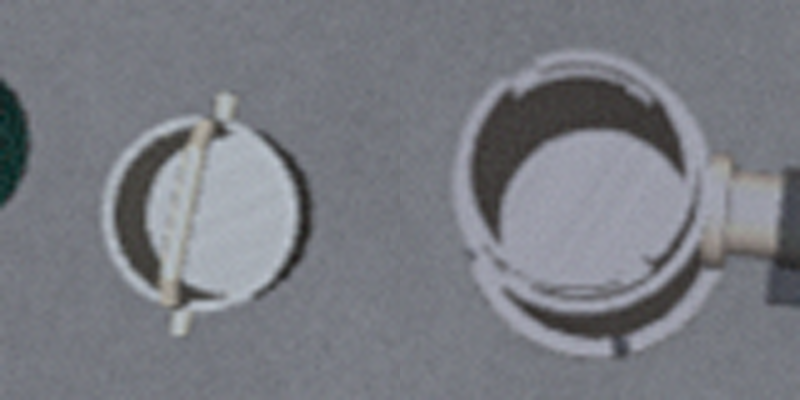

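View pics/c1.png

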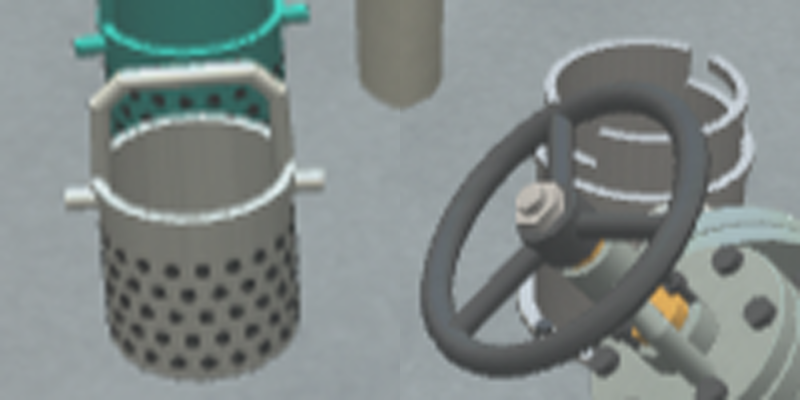

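View pics/c2.png

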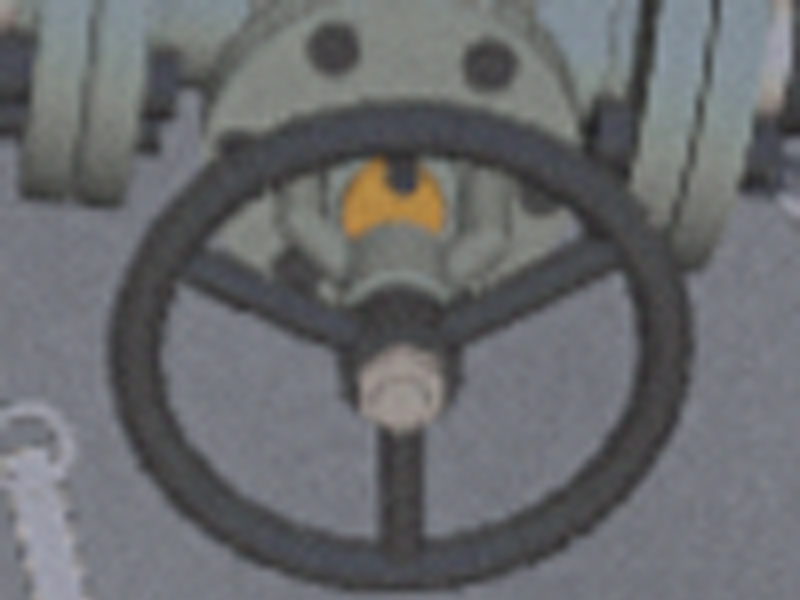

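```bash
cat > h.py <<'E'
import cv2,numpy as np
from rig import robot
from scipy.spatial.transform import Rotation as Ro
def cloud(n,d):
    c=robot.calibration(n); h,w=d.shape
    u,v=np.meshgrid(np.arange(w),np.arange(h))
    p=cv2.undistortPoints(np.stack([u,v],-1).reshape(-1,1,2).astype(float),c["mtx"],c["distortion"]).reshape(h,w,2)
    P=np.dstack([p*d[...,None],d]); X=(P-c["t"])@c["R"]; X[d==0]=np.nan
    return X
def ray(n,px,z):
    c=robot.calibration(n)
    p=cv2.undistortPoints(np.array(px,float).reshape(-1,1,2),c["mtx"],c["distortion"]).reshape(-1,2)
    r=np.c_[p,np.ones(len(p))]@c["R"]; o=-c["R"].T@c["t"]
    s=(z-o[2])/r[:,2]; return o+s[:,None]*r
def proj(n,X):
    c=robot.calibration(n)
    return cv2.projectPoints(np.array(X,float).reshape(-1,3),cv2.Rodrigues(c["R"])[0],c["t"],c["mtx"],c["distortion"])[0].reshape(-1,2)
def fitc(P):
    A=np.c_[2*P,np.ones(len(P))]; s=np.linalg.lstsq(A,(P**2).sum(1),rcond=None)[0]
    return s[:2],np.sqrt(s[2]+s[:2]@s[:2])
E
python3 - <<'E'
from h import *
T=cloud("top",np.load("pics/top0_d.npy")); S=cloud("side",np.load("pics/side0_d.npy"))
print("bench",np.nanmedian(T[290:320,420:450,2]),np.nanstd(T[290:320,420:450,2]), np.nanmedian(S[300:340,150:250,2]))
# pot rim
t=T[125:205,250:315].reshape(-1,3); m=(t[:,2]>.142)&(t[:,2]<.157); P=t[m]
print("rim n",m.sum(),np.median(P[:,2])); c,r=fitc(P[:,:2]); print(c,r)
a=np.degrees(np.arctan2(*(P[:,:2]-c).T[::-1])); print(np.histogram(a,np.arange(-180,181,10))[0])
# basket
t=T[225:305,205:275].reshape(-1,3); s=S[195:275,228:308].reshape(-1,3)
for nm,t in(("top",t),("side",s)):
    m=(t[:,2]>.138)&(t[:,2]<.153); P=t[m]; 
    print(nm,"handle n",m.sum(), np.median(P[:,2]),P.mean(0),P.min(0),P.max(0)); e=np.linalg.svd(P[:,:2]-P[:,:2].mean(0))[2][0]; print(np.degrees(np.arctan2(e[1],e[0])))
    m=(t[:,2]>.086)&(t[:,2]<.097); P=t[m]; c,r=fitc(P[:,:2]); print("rim",m.sum(),c,r)
# wheel
t=T[180:255,340:430].reshape(-1,3); print("zmax",np.nanmax(t[:,2]))
E
```

```text
bench 0.00019838670362203514 0.0027449985940797943 -0.002296070724817498
rim n 357 0.15033540311380184
[0.67370848 0.13242386] 0.05364570647241791
[11 11  0  5 14 11 11 12  8 10  9 12 12 10 13 10 14 11 12 13  1  3 11  7
  9  8 12 11  9  8 12 11 10 12 13 11]
top handle n 130 0.14604656609081298 [0.42431109 0.25136888 0.14569505] [0.38119793 0.24172754 0.13808969] [0.46636567 0.26159013 0.15265748]
169.2116978702973
rim 242 [0.42378318 0.2508394 ] 0.04535668035248604
side handle n 117 0.1419171272977593 [0.42169758 0.24439402 0.14198199] [0.38517487 0.2340109  0.13806931] [0.4580369  0.25744489 0.14756691]
-12.266013968884645
rim 377 [0.43712395 0.29332472] 0.07430853840450705
zmax 0.29265514005867743
```

```bash
python3 - <<'E'
from h import *
im=cv2.imread("pics/top0.png"); g=cv2.cvtColor(im,cv2.COLOR_BGR2GRAY).astype(np.float32)
T=cloud("top",np.load("pics/top0_d.npy"))
c=np.array([.6737,.1324])
a=np.arange(-180,180,1.)
acc=0
for r in (.0525,.054,.0555):
    X=np.c_[c[0]+r*np.cos(np.radians(a)),c[1]+r*np.sin(np.radians(a)),np.full(len(a),.15)]
    q=proj("top",X).astype(np.float32); acc=acc+cv2.remap(g,q[:,0].copy(),q[:,1].copy(),cv2.INTER_LINEAR).ravel()/3
for lo in (-172,8):
    i=int(lo+180); print(lo,acc[i:i+45].round().astype(int))
# rim ray-fit: bright ring edge, via threshold
# basket lugs & handle: white pixels
hsv=cv2.cvtColor(im,cv2.COLOR_BGR2HSV)
b=T[225:305,205:275]; 
P=b.reshape(-1,3)
m=(P[:,2]>.07)&(P[:,2]<.09); 
Q=P[m]; d=np.hypot(*(Q[:,:2]-[.424,.251]).T); Q=Q[(d>.05)&(d<.066)]; print("lugs",len(Q)); print(Q.round(3))
v=np.linalg.svd(Q[:,:2]-[.424,.251])[2][0]; print(np.degrees(np.arctan2(v[1],v[0])))
X=ray("top",[(200+226/5,225+103/5),(200+180/5,225+322/5)],.08); print(X,X.mean(0),np.degrees(np.arctan2(*(X[0]-X[1])[:2][::-1])))
X=ray("top",[(200+205/5,225+125/5),(200+170/5,225+298/5)],.144); print(X,X.mean(0),np.degrees(np.arctan2(*(X[0]-X[1])[:2][::-1])))
E
```

```text
-172 [148 149 149 150 151 150 149 146 145 145 146 147 147 149 151 153 154 155
 156 157 157 157 157 157 157 156 152 143 133 123 122 127 136 144 147 150
 151 152 154 154 155 152 151 149 148]
8 [143 144 144 144 145 147 147 147 146 145 143 141 139 137 137 139 139 139
 140 141 142 141 139 138 138 138 138 139 139 141 141 144 143 143 143 143
 144 145 147 146 146 149 150 150 150]
lugs 32
[[0.484 0.245 0.078]
 [0.483 0.24  0.09 ]
 [0.481 0.244 0.083]
 [0.481 0.241 0.085]
 [0.481 0.236 0.088]
 [0.479 0.244 0.085]
 [0.478 0.241 0.087]
 [0.478 0.238 0.086]
 [0.478 0.236 0.086]
 [0.476 0.244 0.083]
 [0.476 0.241 0.083]
 [0.476 0.239 0.082]
 [0.476 0.237 0.082]
 [0.474 0.247 0.079]
 [0.474 0.244 0.083]
 [0.474 0.241 0.083]
 [0.474 0.237 0.078]
 [0.375 0.265 0.081]
 [0.375 0.262 0.084]
 [0.372 0.265 0.081]
 [0.372 0.261 0.089]
 [0.372 0.26  0.082]
 [0.37  0.265 0.084]
 [0.37  0.262 0.088]
 [0.37  0.26  0.082]
 [0.367 0.268 0.079]
 [0.367 0.264 0.087]
 [0.367 0.262 0.083]
 [0.367 0.26  0.084]
 [0.365 0.264 0.087]
 [0.365 0.261 0.089]
 [0.365 0.259 0.089]]
168.716207195514
[[0.47723049 0.23881405 0.08      ]
 [0.36865595 0.26283461 0.08      ]] [0.42294322 0.25082433 0.08      ] -12.474928392055594
[[0.46373952 0.23919035 0.144     ]
 [0.38225833 0.25656584 0.144     ]] [0.42299892 0.2478781  0.144     ] -12.03775606949749
```

```bash
python3 - <<'E'
from h import *
T=cloud("top",np.load("pics/top0_d.npy")); S=cloud("side",np.load("pics/side0_d.npy"))
c=np.array([.6737,.1324])
a=np.arange(-180,180,2.)
for n,X in (("top",T),):
  d=np.load(f"pics/{n}0_d.npy")
  acc=[]
  for r in (.0525,.054,.0555):
    q=proj(n,np.c_[c[0]+r*np.cos(np.radians(a)),c[1]+r*np.sin(np.radians(a)),np.full(len(a),.15)]).round().astype(int)
    acc.append(X[q[:,1],q[:,0],2]*1000)
  acc=np.median(acc,0).round()
  for lo in (-174,6):
    i=int((lo+180)/2); print(lo,acc[i:i+24])
# wheel: dark pixels in cloud top & side near plane
im=cv2.imread("pics/top0.png"); hsv=cv2.cvtColor(im,cv2.COLOR_BGR2HSV)
c0=ray("top",[(385,222)],.24)[0]; print(c0)
n=np.array([-np.sin(np.radians(40)),0,np.cos(np.radians(40))]) # guess lean toward -x
for nm,D in (("top",T),("side",S)):
    im=cv2.imread(f"pics/{nm}0.png"); v=im.max(2)
    P=D.reshape(-1,3); m=(v.reshape(-1)<100)&(np.abs((P-[.55,-.05,.23])@n)<.04)&(np.linalg.norm(P-[.55,-.05,.23],axis=1)<.11)
    P=P[m]; print(nm,m.sum())
    for k in range(5):
        cc=P.mean(0) if k==0 else cc
        u,s,vt=np.linalg.svd(P-P.mean(0),full_matrices=False); nn=vt[2]*np.sign(vt[2][2])
        e1=np.cross(nn,[0,1,0]);e1/=np.linalg.norm(e1);e2=np.cross(nn,e1)
        o=P.mean(0); ab=np.c_[(P-o)@e1,(P-o)@e2]
        rr=np.hypot(*(ab-((cc-o)@np.c_[e1,e2])).T); h=(P-o)@nn
        ring=(rr>.06)&(rr<.088)&(abs(h)<.012)
        c2,r=fitc(ab[ring]); cc=o+c2[0]*e1+c2[1]*e2
        P=P[(abs(h)<.015)&(rr<.09)]
    print(cc,r,nn,np.degrees(np.arccos(nn[2])),np.degrees(np.arctan2(nn[1],nn[0])))
E
```

```text
-174 [154. 150. 150. 151. 153. 146. 153. 127. 126.  12. 129.  10.  10. 127.
 127. 127. 152. 151. 149. 150. 152. 147. 152. 152.]
6 [150. 150. 148. 153. 151. 155. 152. 151.   1.   2. 117.   5. 116. 116.
  -1.  -2. 149. 151. 153. 153. 149. 149. 149. 147.]
[ 0.51594528 -0.09083115  0.24      ]
top 1455
[ 0.52349739 -0.08831841  0.23739706] 0.0714845271756616 [-0.63730079  0.07543828  0.76691379] 39.92244657497714 173.24922289741477
side 1123
[ 0.52126017 -0.0958094   0.23226402] 0.06944725372059164 [-0.64965984  0.08815591  0.75509643] 40.96620346437707 172.27242021831128
```

```bash
cat >> h.py <<'E'
def down(az):
    a=np.radians(az); x=[np.cos(a),np.sin(a),0]; return np.c_[x,np.cross([0,0,-1],x),[0,0,-1]]
def rel(p,R,p0=None,R0=None):
    o=robot.get_obs()
    if p0 is None: p0=o["position"]
    if R0 is None: R0=Ro.from_quat(o["tool_rot"]).as_matrix()
    s=R0.T@(np.array(p)-p0)*100; w=Ro.from_matrix(R0.T@R).as_rotvec(degrees=True)
    print("shift cm",s.round(2),"rot",w.round(2)); return s,w
E
python3 - <<'E'
from h import *
rel([.4235,.2505,.215],down(168.5))
E
```

```text
shift cm [-28.07 -22.02   0.7 ] rot [ -0.11  -0.03 -13.12]
```

drive_tool(targets=[-14,-11,0.3,0,0,-6.5,-28.1,-22,0.7,0,0,-13.1,-28.1,-22,0.7,0,0,-13.1,-28.1,-22,0.7,0,0,-13.1,-28.1,-22,0.7,0,0,-13.1,-28.1,-22,0.7,0,0,-13.1,-28.1,-22,0.7,0,0,-13.1,-28.1,-22,0.7,0,0,-13.1,-28.1,-22,0.7,0,0,-13.1,-28.1,-22,0.7,0,0,-13.1,-28.1,-22,0.7,0,0,-13.1,-28.1,-22,0.7,0,0,-13.1], grip=-1)

```text
time: 1.1
position: [0.4236, 0.2514, 0.2153]
tool_rot: [0.101, 0.995, 0.0, -0.001]
ft_force: [0.4, -0.5, -0.1]
grip_width: 0.0873
```

```bash
python3 - <<'E'
from h import *
o=robot.get_obs(); print({k:np.round(v,3) for k,v in o.items()})
rel([.4235,.2505,.123],down(168.5))
for n in ("side","top"):
    im,d=robot.camera(n); cv2.imwrite(f"pics/{n}1.png",im[:,:,::-1])
    np.save(f"pics/{n}1_d.npy",d)
a=cv2.imread("pics/side1.png")[120:300,180:320]; b=cv2.imread("pics/top1.png")[200:330,170:310]
cv2.imwrite("pics/c3.png",np.hstack([cv2.resize(a,(400,514)),cv2.resize(b,(400,514))]))
E
```

```text
{'time': np.float64(1.1), 'q': array([ 3.080e-01,  3.610e-01,  1.766e+00,  1.000e-03,  1.016e+00,
       -1.062e+00]), 'joint_velocities': array([ 0.028,  0.001, -0.002, -0.003, -0.001, -0.004]), 'joint_torque': array([-8.0400e-01, -3.3434e+01, -1.5171e+01, -3.6000e-02,  7.0000e-02,
       -1.0000e-03]), 'position': array([0.424, 0.251, 0.215]), 'tool_rot': array([ 0.101,  0.995,  0.   , -0.001]), 'ft_force': array([ 0.429, -0.521, -0.134]), 'moment': array([0.068, 0.052, 0.01 ]), 'grip_width': np.float64(0.087)}
shift cm [-0.02 -0.1   9.23] rot [ 0.01 -0.06 -0.04]
```

View pics/c3.png

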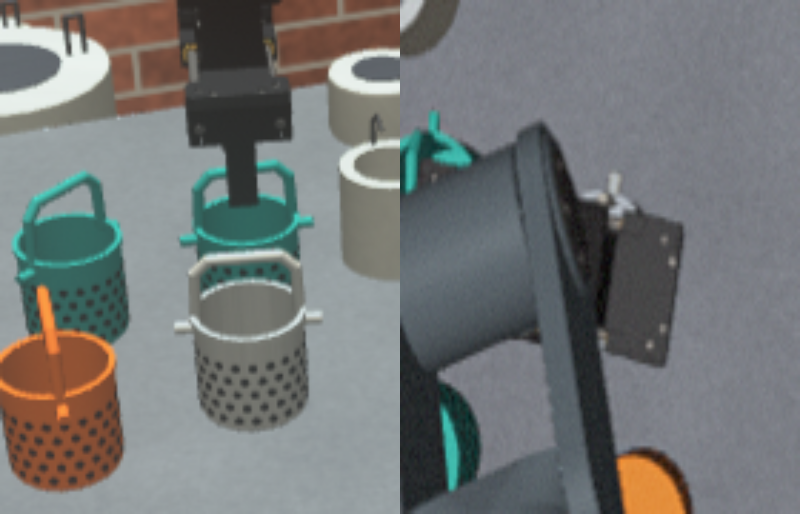

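The picture shows the fingers (crop 243,190) directly above the aluminium basket's handle centre (246,258), so the choice is confirmed and I can descend.

drive_tool(targets=[0,-0.1,3.5,0,0,0,0,-0.1,7,0,0,0,0,-0.1,9.2,0,0,0,0,-0.1,9.2,0,0,0,0,-0.1,9.2,0,0,0], grip=-1)

```text
time: 1.62
position: [0.4227, 0.2509, 0.1228]
tool_rot: [0.099, 0.995, -0.001, -0.001]
ft_force: [0.0, 0.3, 0.4]
grip_width: 0.0867
```

drive_tool(targets=[0,0,0,0,0,0,0,0,0,0,0,0,0,0,0,0,0,0,0,0,0,0,0,0,0,0,0,0,0,0,0,0,0,0,0,0,0,0,0,0,0,0,0,0,0,0,0,0,0,0,0,0,0,0], grip=1, squeeze=30)

```text
time: 2.37
position: [0.424, 0.25, 0.1236]
tool_rot: [0.1, 0.995, -0.0, 0.0]
ft_force: [0.5, -0.7, 0.5]
grip_width: 0.0348
```

drive_tool(targets=[0,0,0,0,0,0,0,0,0,0,0,0,0,0,0,0,0,0,0,0,0,0,0,0,0,0,0,0,0,0,0,0,0,0,0,0])

```text
time: 2.87
position: [0.4239, 0.2498, 0.1235]
tool_rot: [0.1, 0.995, -0.0, -0.0]
ft_force: [0.7, -1.5, -0.1]
grip_width: 0.0087
```

drive_tool(targets=[0,0,-2,0,0,0,0,0,-5,0,0,0,0,0,-8,0,0,0,0,0,-11,0,0,0,0,0,-14,0,0,0,0,0,-16.5,0,0,0,0,0,-17.5,0,0,0,0,0,-17.5,0,0,0])

```text
time: 3.53
position: [0.425, 0.2507, 0.3008]
tool_rot: [0.1, 0.995, 0.001, 0.002]
ft_force: [0.2, -0.1, -4.2]
grip_width: 0.0085
```

```bash
python3 - <<'E'
from h import *
rel([.6737-.02,.1324,.2985],down(208.5))
rel([.6737,.1324,.2985],down(208.5))
print(robot.get_obs()["grip_width"])
E
```

```text
shift cm [-24.77  -7.02   0.32] rot [  0.07   0.3  -40.02]
shift cm [-26.73  -6.63   0.33] rot [  0.07   0.3  -40.02]
0.008536298129886204
```

Held (4.2 N of weight). Next I move above the pot, turning as I go.

drive_tool(targets=[-2,-0.5,0,0,0,-3,-5,-1.2,0,0,0,-7,-8,-2,0,0,0,-12,-11,-2.7,0,0,0,-17,-14,-3.5,0,0,0,-22,-17,-4.2,0,0,0,-27,-20,-5,0,0,0,-32,-22.5,-5.6,0,0,0,-36,-24.5,-6.1,0,0,0,-39,-26,-6.4,0,0,0,-40,-26.7,-6.6,0,0,0,-40,-26.7,-6.6,0,0,0,-40])

```text
time: 4.53
position: [0.6727, 0.131, 0.2954]
tool_rot: [-0.245, 0.97, 0.0, -0.002]
ft_force: [0.4, -0.2, -4.4]
grip_width: 0.0091
```

drive_tool(targets=[0,0,0,0,0,0,0,0,0,0,0,0,0,0,0,0,0,0])

```text
time: 4.78
position: [0.6711, 0.1329, 0.2983]
tool_rot: [-0.246, 0.969, 0.0, -0.001]
ft_force: [-0.0, -0.3, -4.4]
grip_width: 0.0093
```

```bash
python3 - <<'E'
from h import *
rel([.6737,.1324,.2985],down(208.5))
for n in ("side","top"):
    im,d=robot.camera(n); cv2.imwrite(f"pics/{n}2.png",im[:,:,::-1])
    np.save(f"pics/{n}2_d.npy",d)
a=cv2.imread("pics/side2.png")[100:300,310:450]; b=cv2.imread("pics/top2.png")[100:240,220:360]
cv2.imwrite("pics/c4.png",np.hstack([cv2.resize(a,(400,571)),cv2.resize(b,(400,571))]))
E
```

```text
shift cm [-0.2  -0.17 -0.02] rot [ 0.06 -0.07  0.02]
```

View pics/c4.png

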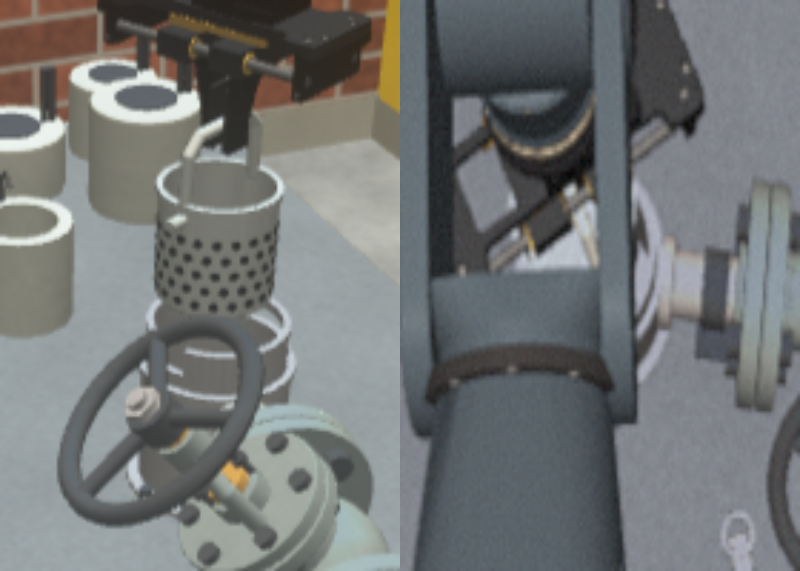

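```bash
python3 - <<'E'
from h import *
S0=cloud("side",np.load("pics/side0_d.npy"));S2=cloud("side",np.load("pics/side2_d.npy"))
def circ(S,box,r,z,tol,name):
    # rim top edge points: bright pixels projected by depth; robust fixed-radius
    P=S[box[0]:box[1],box[2]:box[3]].reshape(-1,3); m=(abs(P[:,2]-z)<tol); P=P[m]
    c,rr=fitc(P[:,:2]); 
    from scipy.optimize import least_squares
    f=lambda q: np.hypot(P[:,0]-q[0],P[:,1]-q[1])-r
    s=least_squares(f,c,loss='soft_l1',f_scale=.002); print(name,len(P),c,rr,s.x,np.median(abs(f(s.x))))
circ(S0,(195,250,355,420),.054,.150,.003,"pot side")
t=robot.get_obs()["position"]
zb=t[2]+.0187-.142
# cup outer wall, z bands well below lugs
circ(S2,(160,215,360,412),.046,zb+.035,.03,"cup side")
E
```

```text
pot side 253 [0.66189487 0.07275321] 0.08720951251971976 [0.66658213 0.03971089] 0.01211044503050044
cup side 1174 [0.66878332 0.12957815] 0.044609451847377114 [0.66935679 0.13082039] 0.0013328513653089319
```

```bash
python3 - <<'E'
from h import *
from scipy.optimize import least_squares
S0=cloud("side",np.load("pics/side0_d.npy"))
P=S0.reshape(-1,3); g=np.array([.6737,.1324])
d=np.hypot(*(P[:,:2]-g).T); 
for lo,hi in((.045,.068),):
  m=(d>lo)&(d<hi)&(P[:,2]>.10)&(P[:,2]<.158); Q=P[m]
  # outer/inner: near wall outside visible (towards camera), far wall inside
  c=robot.calibration("side"); o=-c["R"].T@c["t"]; v=(o[:2]-g)/np.linalg.norm(o[:2]-g)
  near=((Q[:,:2]-g)@v)>0
  r=np.where(near,.057,.051)
  f=lambda q: np.hypot(Q[:,0]-q[0],Q[:,1]-q[1])-r
  s=least_squares(f,g,loss='soft_l1',f_scale=.002); print(len(Q),near.sum(),s.x,np.median(abs(f(s.x))))
  Q2=Q[Q[:,2]>.14];print(len(Q2))
# top: fixed-radius for rim
T=cloud("top",np.load("pics/top0_d.npy"))
t=T[125:205,250:315].reshape(-1,3); t=t[(abs(t[:,2]-.15)<.008)]
s=least_squares(lambda q:np.hypot(t[:,0]-q[0],t[:,1]-q[1])-.054,g,loss='soft_l1',f_scale=.002); print(s.x)
E
```

```text
1173 685 [0.67433417 0.12864077] 0.0016574386168399721
343
[0.67364512 0.1324384 ]
```

```bash
cat >> h.py <<'E'
MV=[[-28.1,-22,.7,0,0,-13.1],[0,-.1,9.2,0,0,0],[0,0,-17.5,0,0,0],[-26.7,-6.6,0,0,0,-40]]
def cmd(MV,p=(.26,.568,.2228),R=None):
    p=np.array(p); R=down(155.0) if R is None else R
    a=90+np.degrees(.963+.178); R=down(a)
    for m in MV:
        p=p+R@np.array(m[:3])/100; R=R@Ro.from_rotvec(m[3:],degrees=True).as_matrix()
    return p,R
E
python3 - <<'E'
from h import *
for k in range(1,5):
    p,R=cmd(MV[:k]); print(p,np.degrees(np.arctan2(R[1,0],R[0,0])))
o=robot.get_obs(); print(o["position"]); 
rel([.675,.1315,.2985],down(208.5)); rel([.675,.1315,.2985],down(208.5),p,R)
E
```

```text
[0.42377238 0.25092019 0.2158    ] 168.47448442442692
[0.42357258 0.24994035 0.1238    ] 168.47448442442692
[0.42357258 0.24994035 0.2988    ] 168.47448442442692
[0.67200166 0.13192344 0.2988    ] -151.52551557557308
[0.67154719 0.13281777 0.29886563]
shift cm [-0.24 -0.28  0.04] rot [ 0.01 -0.01  0.02]
shift cm [-0.24 -0.18  0.03] rot [ 0.    0.   -0.03]
```

drive_tool(targets=[-0.24,-0.18,0,0,0,0,-0.24,-0.18,1.5,0,0,0,-0.24,-0.18,3,0,0,0,-0.24,-0.18,4.5,0,0,0,-0.24,-0.18,5,0,0,0,-0.24,-0.18,5,0,0,0])

```text
time: 5.38
position: [0.6742, 0.1318, 0.2468]
tool_rot: [-0.246, 0.969, 0.0, -0.002]
ft_force: [-0.9, 1.1, -3.8]
grip_width: 0.0091
```

drive_tool(targets=[0,0,1.2,0,0,0,0,0,2.4,0,0,0,0,0,3.6,0,0,0,0,0,4.4,0,0,0,0,0,4.4,0,0,0,0,0,4.4,0,0,0])

```text
time: 5.88
position: [0.6748, 0.1316, 0.2034]
tool_rot: [-0.246, 0.969, 0.0, -0.001]
ft_force: [-0.5, -0.3, -3.4]
grip_width: 0.0092
```

Next, a look at the lugs against the slots before going deeper.

```bash
python3 - <<'E'
from h import *
for n in ("side","top"):
    im,d=robot.camera(n); cv2.imwrite(f"pics/{n}3.png",im[:,:,::-1])
    np.save(f"pics/{n}3_d.npy",d)
a=cv2.imread("pics/side3.png")[140:260,345:425]; b=cv2.imread("pics/top3.png")[120:220,240:320]
cv2.imwrite("pics/c5.png",np.hstack([cv2.resize(a,(400,600),interpolation=2),cv2.resize(b,(400,600),interpolation=2)]))
E
```

```text
(no output)
```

View pics/c5.png

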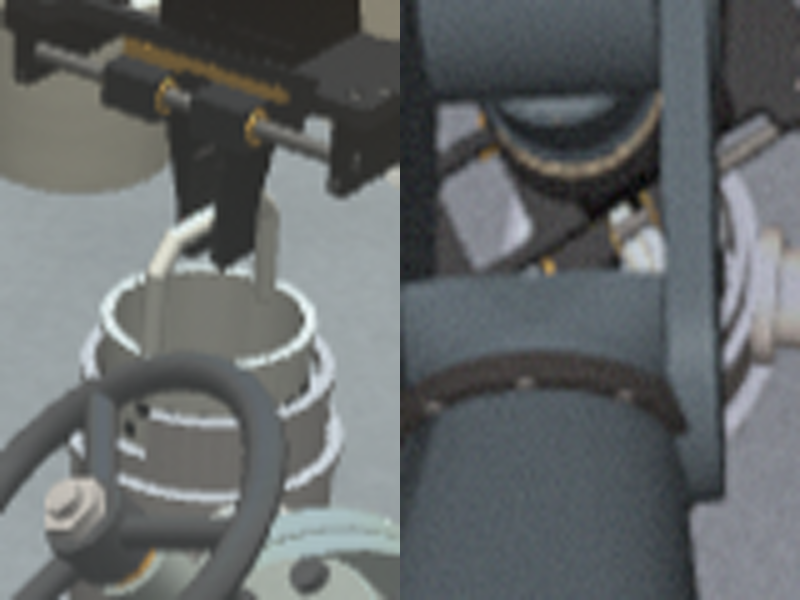

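drive_tool(targets=[0,0,0.4,0,0,0,0,0,0.8,0,0,0,0,0,1.0,0,0,0,0,0,1.0,0,0,0])

```text
time: 6.32
position: [0.6748, 0.1316, 0.1938]
tool_rot: [-0.246, 0.969, 0.0, -0.001]
ft_force: [0.2, 0.4, -4.2]
grip_width: 0.0089
```

drive_tool(targets=[0,0,0.4,0,0,0,0,0,0.8,0,0,0,0,0,1.2,0,0,0,0,0,1.5,0,0,0,0,0,1.5,0,0,0])

```text
time: 6.73
position: [0.6747, 0.1316, 0.1783]
tool_rot: [-0.246, 0.969, 0.0, -0.001]
ft_force: [-0.4, 0.6, -4.8]
grip_width: 0.0088
```

drive_tool(targets=[0,0,0,0,0,5,0,0,0,0,0,11,0,0,0,0,0,17,0,0,0,0,0,23,0,0,0,0,0,29,0,0,0,0,0,35,0,0,0,0,0,40,0,0,0,0,0,40])

```text
time: 7.4
position: [0.6754, 0.1317, 0.1796]
tool_rot: [0.101, 0.995, 0.0, 0.0]
ft_force: [-0.4, -0.5, -3.9]
grip_width: 0.0092
```

```bash
python3 -c "
from h import *
o=robot.get_obs();print(o['ft_force'],o['moment'],o['position'],o['q'])"
```

```text
[-0.36349188 -0.4550413  -3.93362399] [ 0.07517029 -0.02694998 -0.00237321] [0.67544049 0.131655   0.17960374] [ 3.04757493e-02  6.58705473e-01  1.30103792e+00  4.42272703e-05
  1.18167801e+00 -1.33772818e+00]
```

drive_tool(targets=[0,0,0,0,0,6,0,0,0,0,0,12,0,0,0,0,0,18,0,0,0,0,0,22,0,0,0,0,0,22,0,0,0,0,0,22])

```text
time: 7.9
position: [0.6754, 0.1316, 0.1796]
tool_rot: [0.287, 0.958, 0.0, 0.0]
ft_force: [-0.5, -0.6, -4.0]
grip_width: 0.0086
```

```bash
python3 -c "
from h import *
o=robot.get_obs();print(o['ft_force'],o['moment'],o['position'],o['q'])"
```

```text
[-0.52709686 -0.58308442 -3.96705592] [-0.01970301 -0.02032389  0.0205628 ] [0.67538402 0.13162839 0.17958614] [ 3.04650814e-02  6.58689708e-01  1.30112660e+00 -1.81549379e-05
  1.18171177e+00 -9.58570880e-01]
```

drive_tool(targets=[0,0,0.3,0,0,0.5,0,0,0.6,0,0,0.5,0,0,0.8,0,0,0.5,0,0,0.8,0,0,0.5])

```text
time: 8.23
position: [0.6748, 0.1316, 0.1706]
tool_rot: [0.292, 0.956, -0.0, -0.001]
ft_force: [-0.0, -0.6, -4.8]
grip_width: 0.0091
```

drive_tool(targets=[0,0,0.15,0,0,0,0,0,0.3,0,0,0,0,0,0.3,0,0,0,0,0,0.3,0,0,0])

```text
time: 8.57
position: [0.6753, 0.1316, 0.1684]
tool_rot: [0.293, 0.956, -0.0, -0.0]
ft_force: [-0.9, -0.1, -5.3]
grip_width: 0.0085
```

drive_tool(targets=[0,0,0.1,0,0,0,0,0,0.2,0,0,0,0,0,0.2,0,0,0])

```text
time: 8.82
position: [0.6755, 0.1318, 0.1672]
tool_rot: [0.293, 0.956, 0.0, 0.0]
ft_force: [-1.4, -0.2, -1.9]
grip_width: 0.0091
```

drive_tool(targets=[0,0,0,0,0,0,0,0,0,0,0,0,0,0,0,0,0,0,0,0,0,0,0,0,0,0,0,0,0,0], grip=0)

```text
time: 9.23
position: [0.6758, 0.1316, 0.167]
tool_rot: [0.293, 0.956, 0.0, 0.001]
ft_force: [0.7, 0.2, -0.4]
grip_width: 0.0346
```

drive_tool(targets=[0,0,-1,0,0,0,0,0,-3,0,0,0,0,0,-6,0,0,0,0,0,-9,0,0,0,0,0,-12,0,0,0,0,0,-12,0,0,0])

```text
time: 9.73
position: [0.6794, 0.1319, 0.2956]
tool_rot: [0.293, 0.956, 0.002, 0.007]
ft_force: [1.6, 0.5, 0.8]
grip_width: 0.0435
```

```bash
python3 - <<'E'
from h import *
o=robot.get_obs();print(o['ft_force'],o['grip_width'],o['position'],o['q'])
for n in ("side","top"):
    im,d=robot.camera(n); cv2.imwrite(f"pics/{n}4.png",im[:,:,::-1])
    np.save(f"pics/{n}4_d.npy",d)
a=cv2.imread("pics/side4.png")[140:260,345:425]; b=cv2.imread("pics/top4.png")[120:220,240:320]
cv2.imwrite("pics/c6.png",np.hstack([cv2.resize(a,(400,600),interpolation=2),cv2.resize(b,(400,600),interpolation=2)]))
E
```

```text
[1.64956578 0.48043628 0.84594497] 0.04348703328849694 [0.67936183 0.13189519 0.29556948] [ 3.06588493e-02  5.53482060e-01  1.17289173e+00  2.66286541e-05
  1.39979015e+00 -9.46437676e-01]
```

View pics/c6.png

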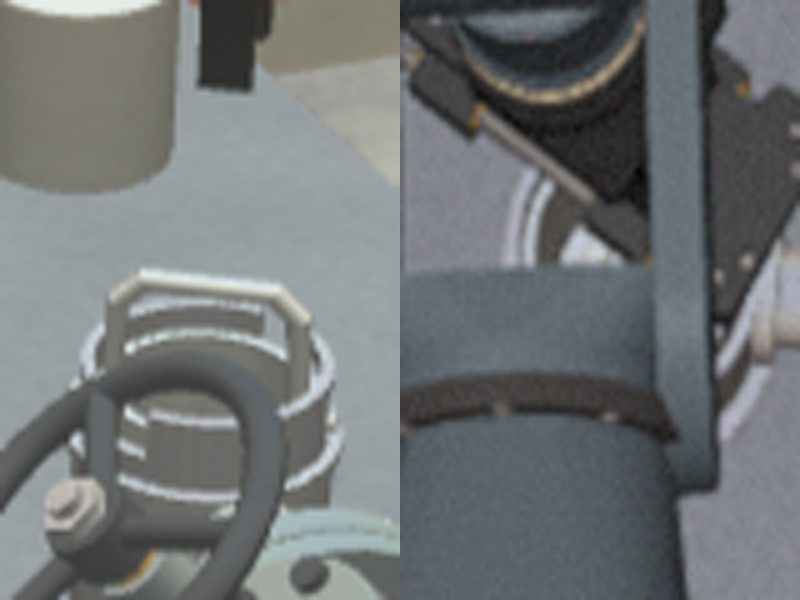

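```bash
python3 - <<'E'
from h import *
S4=cloud("side",np.load("pics/side4_d.npy")).reshape(-1,3)
m=(np.hypot(S4[:,0]-.674,S4[:,1]-.131)<.05)&(S4[:,2]>.176)&(S4[:,2]<.2); P=S4[m]
e=np.linalg.svd(P[:,:2]-P[:,:2].mean(0))[2][0]; print("handle",m.sum(),P.mean(0),P[:,2].max(),np.degrees(np.arctan2(e[1],e[0])))
px=np.array([(345+142/5,140+275/5),(345+282/5,140+291/5)]); X=ray("side",px,.19); print(X,X.mean(0),np.degrees(np.arctan2(*(X[1]-X[0])[:2][::-1])))
el={}
c0=np.array([.522,-.092,.234]); n=np.array([-.638,.079,.766]); n/=np.linalg.norm(n)
u=np.cross([0,0,1],n);u/=np.linalg.norm(u);v=np.cross(n,u)
for nm in("top","side"):
    im=cv2.imread(f"pics/{nm}0.png"); X=cloud(nm,np.load(f"pics/{nm}0_d.npy"))
    d=X-c0; h=d@n; rr=np.linalg.norm(d-h[...,None]*n,axis=-1)
    m=((abs(h)<.02)&(rr<.092)&(rr>.055)&(im.max(2)<105)).astype(np.uint8)
    m=cv2.morphologyEx(m,cv2.MORPH_OPEN,np.ones((2,2),np.uint8))
    cs=cv2.findContours(m,0,1)[0]; c=cv2.convexHull(np.vstack([k for k in cs if len(k)>15]))
    e=cv2.fitEllipse(c); print(nm,e)
    vis=cv2.ellipse(im.copy(),e,(0,0,255),1); x,y=map(int,e[0]); cv2.imwrite(f"pics/e_{nm}.png",cv2.resize(vis[y-60:y+60,x-60:x+60],(400,400),interpolation=2))
    t=np.linspace(0,2*np.pi,60); C=c0+.08*np.cos(t)[:,None]*u+.08*np.sin(t)[:,None]*v
    pe=cv2.fitEllipse(proj(nm,C).astype(np.float32)); pc=proj(nm,c0)[0]; print("pred",pe,"shift",np.array(pe[0])-pc)
    el[nm]=np.array(e[0])-(np.array(pe[0])-pc)
cv2.imwrite("pics/e.png",np.hstack([cv2.imread("pics/e_top.png"),cv2.imread("pics/e_side.png")]))
A=[];B=[]
for nm,p in el.items():
    c=robot.calibration(nm); q=cv2.undistortPoints(p.reshape(1,1,2),c["mtx"],c["distortion"]).ravel()
    r=c["R"].T@np.r_[q,1]; r/=np.linalg.norm(r); o=-c["R"].T@c["t"]; M=np.eye(3)-np.outer(r,r); A.append(M);B.append(M@o)
c=np.linalg.solve(sum(A),sum(B)); print("center",c,[np.linalg.norm(M@c-b) for M,b in zip(A,B)])
E
```

```text
handle 162 [0.67272837 0.1285886  0.18424625] 0.19135761406915128 -35.04522595387053
[[0.64668956 0.14069773 0.19      ]
 [0.69816258 0.10523379 0.19      ]] [0.67242607 0.12296576 0.19      ] -34.56610716592188
top ((385.536865234375, 218.69728088378906), (61.38957214355469, 73.0231704711914), 85.87069702148438)
pred ((385.35107421875, 218.21116638183594), (60.55002975463867, 73.45703887939453), 86.29158782958984) shift [ 0.20710371 -1.2860784 ]
side ((366.55487060546875, 248.40013122558594), (54.30992889404297, 85.57720947265625), 43.34171676635742)
pred ((365.07684326171875, 244.2532196044922), (51.1864013671875, 87.90673828125), 43.16542434692383) shift [1.26348406 0.94286215]
center [ 0.52297261 -0.09387243  0.22563316] [np.float64(0.0013111074632776842), np.float64(0.0013111074632775924)]
```

View pics/e.png

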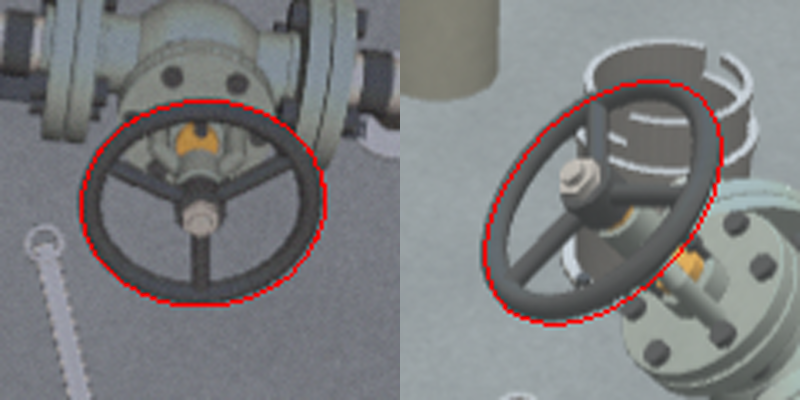

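```bash
cat >> h.py <<'E'
MV+=[[-.24,-.18,5,0,0,0],[0,0,4.4,0,0,0],[0,0,1.,0,0,0],[0,0,1.5,0,0,0],[0,0,0,0,0,40],[0,0,0,0,0,22],[0,0,.8,0,0,.5],[0,0,.3,0,0,0],[0,0,.2,0,0,0],[0,0,-12,0,0,0]]
C=np.array([.5225,-.093,.228])
az=np.radians(173); tl=np.radians(40)
N=np.array([np.sin(tl)*np.cos(az),np.sin(tl)*np.sin(az),np.cos(tl)])
E1=np.array([np.sin(az),-np.cos(az),0]); E2=np.cross(-N,E1)   # tool x, tool y
RW=np.c_[E1,E2,-N]
E
python3 - <<'E'
from h import *
print(N,E1,E2)
p,R=cmd(MV); print(p)
tgt=C+.041*E2+.10*N; print(tgt)
rel(tgt,RW,p,R)
o=robot.get_obs(); print(o["position"],o["q"])
E
```

```text
[-0.63799637  0.0783361   0.76604444] [0.12186934 0.99254615 0.        ] [ 0.76033446 -0.09335733  0.64278761]
[0.67496951 0.13148543 0.2868    ]
[ 0.48987408 -0.08899404  0.33095874]
shift cm [  3.   -28.63  -4.42] rot [-35.83 -21.94  60.29]
[0.67636353 0.13171348 0.28941303] [ 3.05337909e-02  5.58212695e-01  1.18080781e+00  1.11547235e-05
  1.39747779e+00 -9.46507514e-01]
```

drive_tool(targets=[0.1,-1,-1.2,-2,-1.2,3.5,0.4,-3.5,-2.5,-5,-3,8.5,0.7,-6.5,-3.5,-8.5,-5.2,14.3,1,-9.5,-4.4,-12,-7.3,20.2,1.3,-12.5,-4.4,-15.5,-9.5,26,1.6,-15.5,-4.4,-19,-11.6,32,1.9,-18.5,-4.4,-22.5,-13.7,38,2.2,-21.5,-4.4,-26,-15.9,43.7,2.5,-24.5,-4.4,-29.5,-18,49.6,2.8,-27,-4.4,-32.5,-19.9,54.7,3,-28.6,-4.4,-35.8,-21.9,60.3,3,-28.6,-4.4,-35.8,-21.9,60.3], grip=1, squeeze=30)

```text
time: 10.83
position: [0.4853, -0.0876, 0.3267]
tool_rot: [0.707, 0.621, 0.225, 0.253]
ft_force: [-0.5, 0.1, -0.9]
grip_width: 0.0001
```

drive_tool(targets=[0,0,0,0,0,0,0,0,0,0,0,0,0,0,0,0,0,0])

```text
time: 11.08
position: [0.4917, -0.0887, 0.331]
tool_rot: [0.703, 0.623, 0.227, 0.256]
ft_force: [-0.1, -0.6, 0.8]
grip_width: 0.0001
```

```bash
cat >> h.py <<'E'
MV+=[[3,-28.6,-4.4,-35.8,-21.9,60.3]]
E
python3 - <<'E'
from h import *
p,R=cmd(MV); o=robot.get_obs(); print(p,o["position"],o["q"],o["grip_width"],o["ft_force"])
rel(C+.041*E2+.03*N,RW,p,R); rel(C+.041*E2+.03*N,RW)
for n in ("side","top"):
    im,d=robot.camera(n); cv2.imwrite(f"pics/{n}5.png",im[:,:,::-1])
    np.save(f"pics/{n}5_d.npy",d)
a=cv2.imread("pics/side5.png")[90:290,290:450]; b=cv2.imread("pics/top5.png")[120:290,270:430]
cv2.imwrite("pics/c7.png",np.hstack([cv2.resize(a,(400,500),interpolation=2),cv2.resize(b,(400,425),interpolation=2)] if 0 else [cv2.resize(a,(400,500),interpolation=2),cv2.resize(b,(400,500),interpolation=2)]))
E
```

```text
[ 0.49007111 -0.08876121  0.3308    ] [ 0.49170187 -0.0886868   0.33103954] [-0.58966116  0.00559872  2.0974256   0.66624581  0.48920087 -0.97772668] 7.90426860157527e-05 [-0.0643913  -0.63832529  0.76673467]
shift cm [-0.03  0.    6.98] rot [-0.04 -0.02 -0.01]
shift cm [-0.06 -0.14  6.89] rot [-0.02 -0.06  0.11]
```

View pics/c7.png

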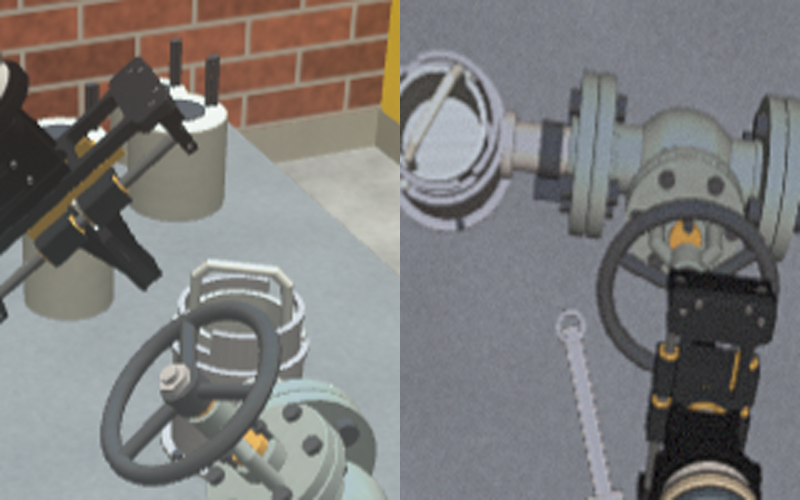

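drive_tool(targets=[0,0,2.5,0,0,0,0,0,5,0,0,0,0,0,7,0,0,0,0,0,7,0,0,0,0,0,7,0,0,0])

```text
time: 11.6
position: [0.5356, -0.0933, 0.276]
tool_rot: [0.704, 0.624, 0.227, 0.254]
ft_force: [0.3, -1.0, -0.8]
grip_width: 0.0002
```

```bash
cat >> h.py <<'E'
MV+=[[0,0,7,0,0,0]]
E
python3 - <<'E'
from h import *
p,R=cmd(MV); o=robot.get_obs(); print(p,o["position"],o["q"],o["ft_force"])
im,d=robot.camera("side"); cv2.imwrite(f"pics/side6.png",im[:,:,::-1])
print(proj("side",[C,C+.041*E2,p])-[290,130])
a=cv2.imread("pics/side6.png")[150:300,310:430]
cv2.imwrite("pics/c8.png",cv2.resize(a,(480,600),interpolation=2))
print((proj("side",[C,C+.041*E2,p])-[310,150])*4)
E
```

```text
[ 0.53469237 -0.09421618  0.27714195] [ 0.53556345 -0.09332537  0.27595989] [-0.52719765  0.18378441  2.09659424  0.90583798  0.3295678  -1.19768578] [ 0.2603567  -0.96521487 -0.81406582]
[[ 74.18897729 116.27343841]
 [ 91.25081108 101.90305464]
 [ 81.51609702  92.44020197]]
[[216.75590917 385.09375365]
 [285.0032443  327.61221856]
 [246.06438807 289.76080788]]
```

View pics/c8.png

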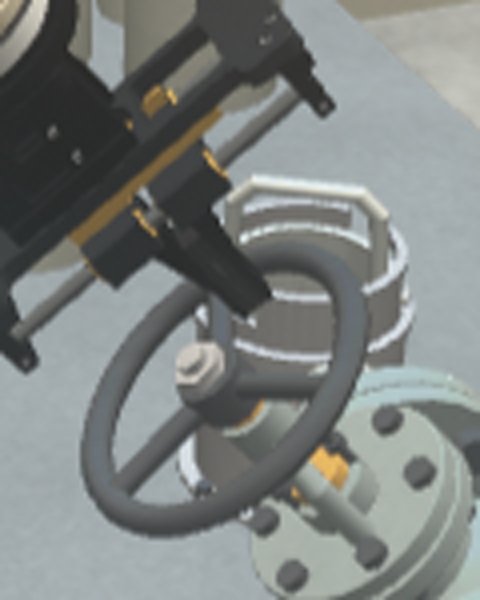

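drive_tool(targets=[0,0,1.4,0,0,0,0,0,2.8,0,0,0,0,0,4.2,0,0,0,0,0,4.2,0,0,0])

```text
time: 11.98
position: [0.5625, -0.0975, 0.2448]
tool_rot: [0.704, 0.623, 0.227, 0.256]
ft_force: [-0.1, 1.3, 0.6]
grip_width: 0.0006
```

```bash
cat >> h.py <<'E'
MV+=[[0,0,4.2,0,0,0]]
E
python3 - <<'E'
from h import *
p,R=cmd(MV); o=robot.get_obs(); print(p,o["position"],o["q"],o["ft_force"])
# orbit table: tool x,y for angles phi from E2 toward E1 (CCW seen from front), steps of 15
for s in range(0,721,15):
    t=np.radians(s); print(s,(4.1*np.sin(t)).round(2),(4.1*(np.cos(t)-1)).round(2)) if s<361 else None
E
```

```text
[ 0.56146512 -0.09748916  0.24494711] [ 0.56254138 -0.09746317  0.2448216 ] [-0.4983703   0.28524254  2.08087005  1.13667829  0.26388395 -1.41686826] [-0.05436766  1.33515692  0.552142  ]
0 0.0 0.0
15 1.06 -0.14
30 2.05 -0.55
45 2.9 -1.2
60 3.55 -2.05
75 3.96 -3.04
90 4.1 -4.1
105 3.96 -5.16
120 3.55 -6.15
135 2.9 -7.0
150 2.05 -7.65
165 1.06 -8.06
180 0.0 -8.2
195 -1.06 -8.06
210 -2.05 -7.65
225 -2.9 -7.0
240 -3.55 -6.15
255 -3.96 -5.16
270 -4.1 -4.1
285 -3.96 -3.04
300 -3.55 -2.05
315 -2.9 -1.2
330 -2.05 -0.55
345 -1.06 -0.14
360 -0.0 0.0
```

drive_tool(targets=[1.06,-0.14,0,0,0,0,2.05,-0.55,0,0,0,0,2.9,-1.2,0,0,0,0,3.55,-2.05,0,0,0,0,3.96,-3.04,0,0,0,0,4.1,-4.1,0,0,0,0])

```text
time: 12.48
position: [0.5417, -0.0565, 0.2252]
tool_rot: [0.702, 0.621, 0.229, 0.263]
ft_force: [9.4, -6.3, 12.8]
grip_width: -0.0001
```

```bash
cat >> h.py <<'E'
MV+=[[4.1,-4.1,0,0,0,0]]
E
python3 - <<'E'
from h import *
p,R=cmd(MV); o=robot.get_obs(); print(p,o["position"],o["q"].round(3),o["ft_force"], "tool frame F",RW.T@o["ft_force"],RW.T@(o["position"]-p)*1000)
E
```

```text
[ 0.53526541 -0.0529569   0.2186326 ] [ 0.54165303 -0.05653536  0.22524261] [-0.416  0.303  2.176  1.736  0.188 -1.965] [ 9.43252671 -6.31671009 12.80797317] tool frame F [-5.12009045 15.99439281 -3.29873243] [-2.77333098  9.43963204 -0.70796641]
```

drive_tool(targets=[-0.14,-1.06,0,0,0,0,-0.55,-2.05,0,0,0,0,-1.2,-2.9,0,0,0,0,-2.05,-3.55,0,0,0,0,-3.04,-3.96,0,0,0,0,-4.1,-4.1,0,0,0,0])

```text
time: 12.98
position: [0.5032, -0.0855, 0.1967]
tool_rot: [0.698, 0.625, 0.235, 0.258]
ft_force: [5.3, 14.7, 2.7]
grip_width: 0.0005
```

```bash
cat >> h.py <<'E'
MV+=[[-4.1,-4.1,0,0,0,0]]
E
cat > st.py <<'E'
from h import *
p,R=cmd(MV); o=robot.get_obs(); print(o["time"],o["q"].round(3), "F tool",(RW.T@o["ft_force"]).round(1),"lag mm",(RW.T@(o["position"]-p)*1000).round(1))
d=RW.T@(o["position"]-C)*1000; print("actual phi",np.degrees(np.arctan2(d[0],d[1])).round(1),"r",np.hypot(d[0],d[1]).round(1),"depth",d[2].round(1))
E
python3 st.py
```

```text
12.9833 [-0.575  0.352  2.288  2.031  0.339 -2.416] F tool [15.3  4.4  0.2] lag mm [ 4.8  5.6 -1. ]
actual phi 171.8 r 35.9 depth 11.1
```

drive_tool(targets=[-1.06,0.14,0,0,0,0,-2.05,0.55,0,0,0,0,-2.9,1.2,0,0,0,0])

```text
time: 13.23
position: [0.5025, -0.1144, 0.1997]
tool_rot: [0.702, 0.625, 0.229, 0.252]
ft_force: [-2.7, 10.4, -2.0]
grip_width: 0.0007
```

```bash
cat >> h.py <<'E'
MV+=[[-2.9,1.2,0,0,0,0]]
E
python3 st.py
```

```text
13.2333 [-0.647  0.341  2.256  1.784  0.344 -2.22 ] F tool [10.  -4.3 -1. ] lag mm [ 5.  -2.4 -1.6]
actual phi -143.0 r 39.4 depth 10.6
```

drive_tool(targets=[-0.65,0.85,0,0,0,0,-1.06,1.84,0,0,0,0,-1.2,2.9,0,0,0,0,-1.06,3.96,0,0,0,0,-0.65,4.95,0,0,0,0,0,5.8,0,0,0,0,0.85,6.45,0,0,0,0,1.84,6.86,0,0,0,0,2.9,7.0,0,0,0,0,3.96,6.86,0,0,0,0,4.95,6.45,0,0,0,0,5.8,5.8,0,0,0,0])

```text
time: 14.23
position: [0.5591, -0.0732, 0.2419]
tool_rot: [0.704, 0.62, 0.225, 0.264]
ft_force: [1.9, -10.4, 3.8]
grip_width: 0.0008
```

```bash
cat >> h.py <<'E'
MV+=[[5.8,5.8,0,0,0,0]]
E
python3 - <<'E'
exec(open('st.py').read())
for n in ("top","side"):
    im,d=robot.camera(n); cv2.imwrite(f"pics/{n}7.png",im[:,:,::-1])
b=cv2.imread("pics/top7.png")[150:270,335:435];a=cv2.imread("pics/side7.png")[190:300,320:420]
cv2.imwrite("pics/c9.png",np.hstack([cv2.resize(a,(400,440),interpolation=2),cv2.resize(b,(400,440),interpolation=2)]))
E
```

```text
14.2333 [-0.432  0.284  2.109  1.254  0.196 -1.486] F tool [-10.1   4.9  -0.9] lag mm [-5.2  5.9 -1.1]
actual phi 34.6 r 42.4 depth 11.1
```

View pics/c9.png

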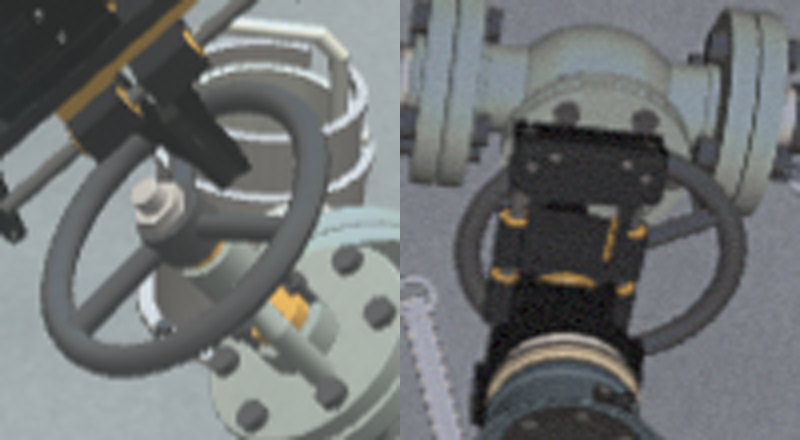

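drive_tool(targets=[0.65,-0.85,0,0,0,0,1.06,-1.84,0,0,0,0,1.2,-2.9,0,0,0,0,1.06,-3.96,0,0,0,0,0.65,-4.95,0,0,0,0,0,-5.8,0,0,0,0,-0.85,-6.45,0,0,0,0,-1.84,-6.86,0,0,0,0,-2.9,-7.0,0,0,0,0,-3.96,-6.86,0,0,0,0,-4.95,-6.45,0,0,0,0,-5.8,-5.8,0,0,0,0])

```text
time: 15.33
position: [0.5025, -0.1141, 0.1993]
tool_rot: [0.702, 0.626, 0.229, 0.252]
ft_force: [-3.1, 11.3, -2.5]
grip_width: 0.0006
```

drive_tool(targets=[-0.65,0.85,0,0,0,0,-1.06,1.84,0,0,0,0,-1.2,2.9,0,0,0,0,-1.06,3.96,0,0,0,0,-0.65,4.95,0,0,0,0,0,5.8,0,0,0,0,0.85,6.45,0,0,0,0,0.85,6.45,0,0,0,0])

```text
time: 16.0
position: [0.5548, -0.1162, 0.2422]
tool_rot: [0.703, 0.623, 0.227, 0.256]
ft_force: [-0.3, 1.0, 0.3]
grip_width: 0.0006
```

```bash
cat >> h.py <<'E'
MV+=[[-5.8,-5.8,0,0,0,0],[.85,6.45,0,0,0,0]]
E
python3 st.py
```

```text
16.0 [-0.555  0.287  2.091  1.188  0.296 -1.514] F tool [ 1.  -0.2 -0.5] lag mm [ 1.1  0.4 -0.7]
actual phi -28.0 r 40.6 depth 11.5
```

drive_tool(targets=[0.99,0.41,0,0,0,0,2.05,0.55,0,0,0,0,2.76,0.49,0,0,0,0])

```text
time: 16.25
position: [0.5627, -0.0943, 0.2462]
tool_rot: [0.705, 0.621, 0.224, 0.26]
ft_force: [-1.8, -9.6, -0.4]
grip_width: 0.0002
```

```bash
cat >> h.py <<'E'
MV+=[[2.76,.49,0,0,0,0]]
E
python3 st.py
```

```text
16.25 [-0.483  0.282  2.083  1.131  0.244 -1.399] F tool [-9.8 -0.7 -0.1] lag mm [-3.7  2.  -0.4]
actual phi 4.9 r 42.5 depth 11.8
```

drive_tool(targets=[0.52,-0.13,0,0,0,0,1.02,-0.32,0,0,0,0,1.49,-0.58,0,0,0,0,1.93,-0.9,0,0,0,0])

```text
time: 16.58
position: [0.5605, -0.0753, 0.2424]
tool_rot: [0.704, 0.62, 0.225, 0.262]
ft_force: [1.1, -9.0, 3.2]
grip_width: 0.0001
```

```bash
cat >> h.py <<'E'
MV+=[[1.93,-.9,0,0,0,0]]
E
python3 st.py
```

```text
16.5833 [-0.438  0.285  2.103  1.225  0.205 -1.461] F tool [-8.8  3.8 -1. ] lag mm [-4.5  5.1 -0.4]
actual phi 31.3 r 42.7 depth 11.8
```

drive_tool(targets=[0.38,-0.37,0,0,0,0,0.72,-0.79,0,0,0,0,1.0,-1.25,0,0,0,0,1.21,-1.74,0,0,0,0])

```text
time: 16.92
position: [0.5497, -0.0602, 0.2317]
tool_rot: [0.703, 0.621, 0.227, 0.261]
ft_force: [3.6, -5.6, 4.3]
grip_width: 0.0003
```

```bash
cat >> h.py <<'E'
MV+=[[1.21,-1.74,0,0,0,0]]
E
python3 st.py
```

```text
16.9167 [-0.415  0.295  2.145  1.492  0.184 -1.716] F tool [-5.1  6.  -0.5] lag mm [-3.   6.  -0.3]
actual phi 60.9 r 41.0 depth 11.9
```

drive_tool(targets=[0.15,-0.51,0,0,0,0,0.23,-1.04,0,0,0,0,0.25,-1.58,0,0,0,0,0.19,-2.11,0,0,0,0])

```text
time: 17.25
position: [0.5473, -0.0585, 0.2296]
tool_rot: [0.699, 0.618, 0.239, 0.271]
ft_force: [15.2, -6.5, 42.4]
grip_width: 0.0001
```

```bash
cat >> h.py <<'E'
MV+=[[.19,-2.11,0,0,0,0]]
E
python3 st.py
```

```text
17.25 [-0.425  0.306  2.178  1.851  0.21  -2.083] F tool [ -4.6  39.5 -22.3] lag mm [-3.4 23.8 -0.3]
actual phi 66.0 r 40.8 depth 11.9
```

Force jumps to 40 N at about 66° of the third orbit, which fits the open stop. I unload and measure the spoke angle.

drive_tool(targets=[-0.19,2.11,0,0,0,0,-0.8,3.2,0,0,0,0,-1.4,3.85,0,0,0,0,-1.4,3.85,0,0,0,0])

```text
time: 17.58
position: [0.5598, -0.0713, 0.2417]
tool_rot: [0.703, 0.623, 0.228, 0.258]
ft_force: [0.3, -0.3, 0.5]
grip_width: 0.0004
```

```bash
cat >> h.py <<'E'
MV+=[[-1.4,3.85,0,0,0,0]]
E
python3 - <<'E'
exec(open('st.py').read())
for n in ("top","side"):
    im,d=robot.camera(n); cv2.imwrite(f"pics/{n}8.png",im[:,:,::-1]);np.save(f"pics/{n}8_d.npy",d)
b=cv2.imread("pics/top8.png")[150:270,335:435];a=cv2.imread("pics/side8.png")[190:300,320:420]
cv2.imwrite("pics/c10.png",np.hstack([cv2.resize(a,(400,440),interpolation=2),cv2.resize(b,(400,440),interpolation=2)]))
E
```

```text
17.5833 [-0.437  0.284  2.104  1.216  0.215 -1.453] F tool [-0.3  0.6 -0.2] lag mm [-0.7  3.9 -0.6]
actual phi 36.5 r 43.8 depth 11.6
```

View pics/c10.png

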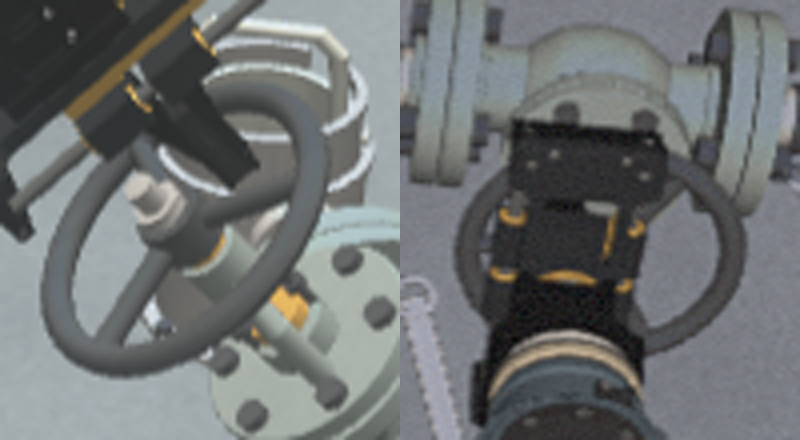

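```bash
cat >> h.py <<'E'
def phi(n,px):
    c=robot.calibration(n)
    p=cv2.undistortPoints(np.array(px,float).reshape(-1,1,2),c["mtx"],c["distortion"]).reshape(-1,2)
    r=np.c_[p,np.ones(len(p))]@c["R"]; o=-c["R"].T@c["t"]
    s=((C-o)@N)/(r@N); d=(o+s[:,None]*r-C)@RW
    return np.degrees(np.arctan2(d[:,0],d[:,1])).round(1),(np.hypot(d[:,0],d[:,1])*1000).round(1)
E
python3 - <<'E'
from h import *
f=lambda L,ox,oy:[(ox+x/4,oy+y/4) for x,y in L]
print("init side",phi("side",f([(265,215),(70,312),(160,130)],325,190)))
print("init top",phi("top",[(335+402/8,175+520/8),(335+230/8,175+275/8),(335+580/8,175+255/8)]))
print("stop side",phi("side",f([(275,190),(122,325),(147,152)],320,190)))
E
```

```text
init side (array([ -45. , -171.7,   67.8]), array([64.7, 56.5, 61. ]))
init top (array([-171.2,   68. ,  -47.5]), array([56. , 54.3, 57.4]))
stop side (array([ -29.8, -144.8,   86.5]), array([54.8, 54.3, 60.5]))
```

drive_tool(targets=[-0.91,0.58,0,0,0,0,-1.93,0.9,0,0,0,0,-2.64,0.96,0,0,0,0,-3.7,0.82,0,0,0,0,-4.69,0.41,0,0,0,0,-5.54,-0.24,0,0,0,0,-6.19,-1.09,0,0,0,0,-6.6,-2.08,0,0,0,0,-6.72,-2.78,0,0,0,0,-6.74,-3.28,0,0,0,0,-6.74,-3.28,0,0,0,0])

```text
time: 18.6
position: [0.527, -0.1342, 0.2196]
tool_rot: [0.703, 0.622, 0.23, 0.257]
ft_force: [6.5, 1.2, 3.9]
grip_width: 0.0003
```

```bash
cat >> h.py <<'E'
MV+=[[-6.74,-3.28,0,0,0,0]]
E
python3 - <<'E'
exec(open('st.py').read())
for n in ("top","side"):
    im,d=robot.camera(n); cv2.imwrite(f"pics/{n}9.png",im[:,:,::-1]);np.save(f"pics/{n}9_d.npy",d)
b=cv2.imread("pics/top9.png")[150:270,335:435];a=cv2.imread("pics/side9.png")[190:300,320:420]
cv2.imwrite("pics/c11.png",np.hstack([cv2.resize(a,(400,440),interpolation=2),cv2.resize(b,(400,440),interpolation=2)]))
E
```

```text
18.6 [-0.648  0.317  2.172  1.512  0.334 -1.923] F tool [2.  7.3 1. ] lag mm [0.4 3.3 0.3]
actual phi -87.3 r 40.4 depth 12.5
```

View pics/c11.png

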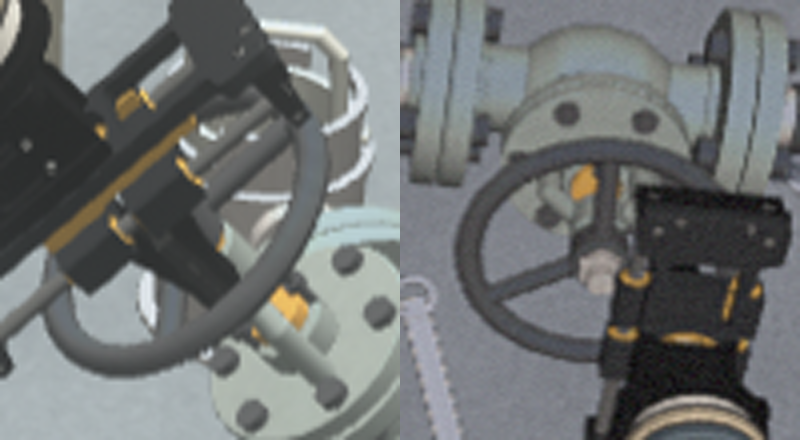

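```bash
python3 - <<'E'
from h import *
g=lambda L:[(335+(x-400)/4,150+y/3.667) for x,y in L]
print(phi("top",g([(607,172),(500,293)])))
E
```

```text
(array([  5.7, 124.1]), array([58.3, 62.4]))
```

drive_tool(targets=[0,0.8,0,0,0,0,0,0.8,-2,0,0,0,0,0.8,-5,0,0,0,0,0.8,-8,0,0,0,0,0.8,-11,0,0,0,0,0.8,-14,0,0,0,0,0.8,-17,0,0,0,0,0.8,-17,0,0,0,0,0.8,-17,0,0,0])

```text
time: 19.45
position: [0.4221, -0.1215, 0.3543]
tool_rot: [0.703, 0.622, 0.227, 0.258]
ft_force: [-0.5, -1.1, -0.6]
grip_width: 0.0005
```

```bash
python3 - <<'E'
from h import *
o=robot.get_obs(); print(o["time"],o["position"],o["ft_force"])
for n in ("top","side"):
    im,d=robot.camera(n); cv2.imwrite(f"pics/{n}10.png",im[:,:,::-1]);np.save(f"pics/{n}10_d.npy",d)
b=cv2.imread("pics/top10.png")[120:270,250:440];a=cv2.imread("pics/side10.png")[170:320,310:460]
cv2.imwrite("pics/c12.png",np.hstack([cv2.resize(a,(400,400),interpolation=2),cv2.resize(b,(400,400),interpolation=2)]))
E
```

```text
19.45 [ 0.42208859 -0.12149317  0.3542914 ] [-0.510753   -1.12211856 -0.61801474]
```

View pics/c12.png

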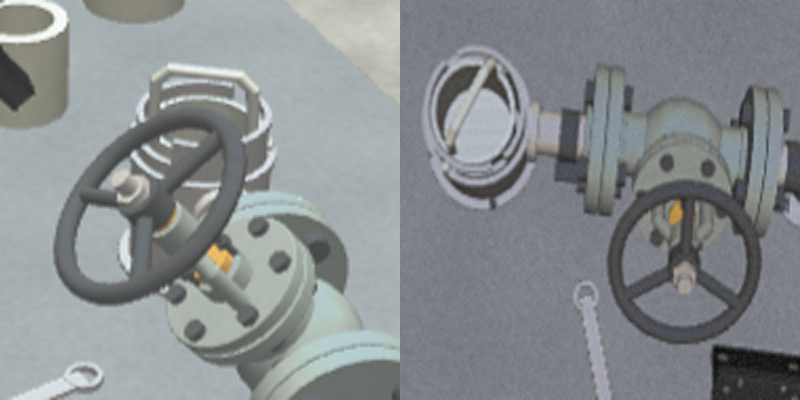

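View pics/top10.png

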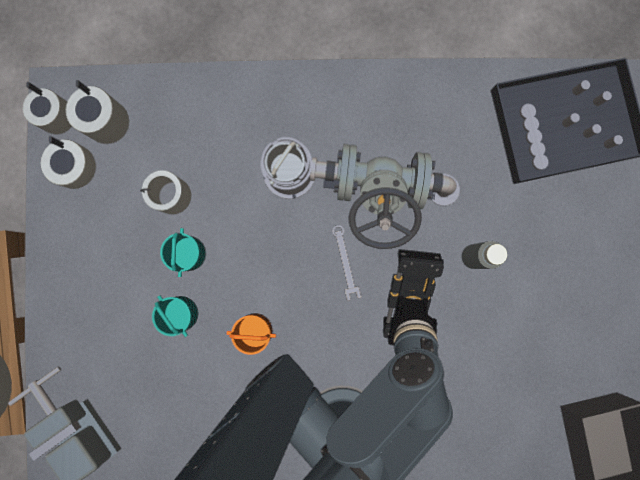

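```bash
python3 - <<'E'
from h import *
t=cv2.imread("pics/top10.png"); s=cv2.imread("pics/side10.png")
a=cv2.resize(t[180:250,345:425],(400,350),interpolation=2); b=cv2.resize(s[205:290,325:405],(400,425),interpolation=2)[:350]
cv2.imwrite("pics/c13.png",np.hstack([a,b]))
for n,X in (("top",cloud("top",np.load("pics/top10_d.npy"))),("side",cloud("side",np.load("pics/side10_d.npy")))):
    P=X.reshape(-1,3); m=(np.hypot(P[:,0]-.674,P[:,1]-.131)<.045)&(P[:,2]>.176)&(P[:,2]<.2); P=P[m]
    e=np.linalg.svd(P[:,:2]-P[:,:2].mean(0))[2][0]; print(n,"handle",m.sum(),P.mean(0).round(4),np.degrees(np.arctan2(e[1],e[0])))
    P=X.reshape(-1,3); d=np.hypot(P[:,0]-.674,P[:,1]-.131); m=(d<.048)&(d>.041)&(abs(P[:,2]-.141)<.008)
    print(" cup rim z",m.sum(),np.median(P[m,2]), fitc(P[m,:2]))
E
```

```text
top handle 163 [0.6742 0.1359 0.1887] 145.62087759534603
 cup rim z 127 0.13776730446659466 (array([0.67462275, 0.13378292]), np.float64(0.04484916236899194))
side handle 166 [0.6733 0.1284 0.184 ] -34.38731062976631
 cup rim z 116 0.13882454195667954 (array([0.67426197, 0.13155057]), np.float64(0.04460136452628483))
```

View pics/c13.png

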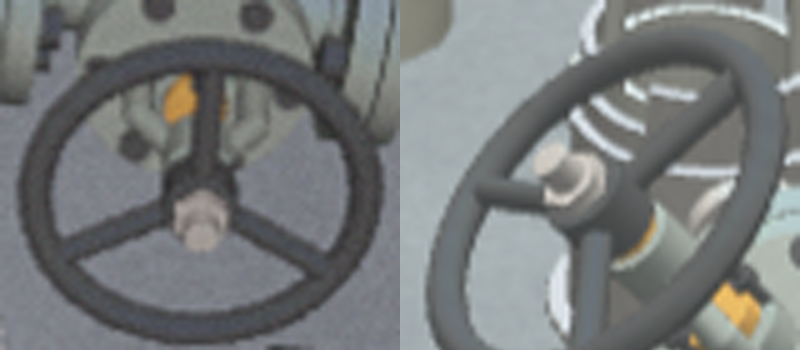

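```bash
python3 - <<'E'
from h import *
print(phi("top",[(345+x/5,180+y/5) for x,y in [(208,85),(80,247),(312,263)]]))
print(phi("side",[(325+(x-400)/5,205+y/5) for x,y in [(725,90),(590,320),(490,192)]]))
# compare stop by same method
S=cv2.imread("pics/side8.png"); cv2.imwrite("pics/c14.png",cv2.resize(S[205:290,325:405],(560,595),interpolation=2))
E
```

```text
(array([   6. ,  123.9, -117.7]), array([58.1, 59.7, 61.4]))
(array([   3.2, -113.2,  124.1]), array([63.3, 53.9, 61.7]))
```

View pics/c14.png

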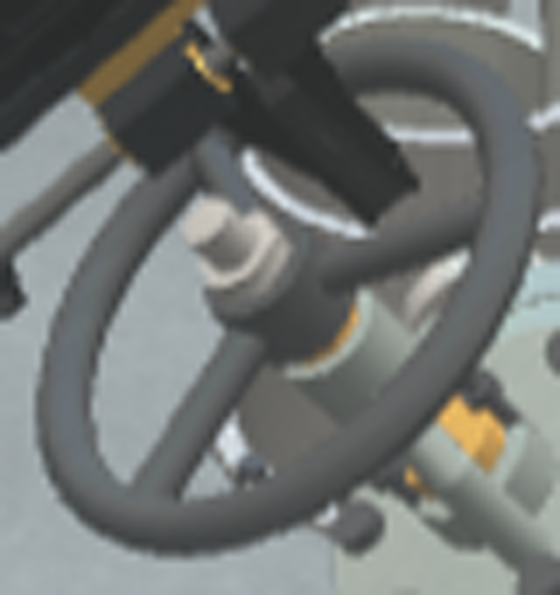

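```bash
python3 - <<'E'
from h import *
print(phi("side",[(325+x/7,205+y/7) for x,y in [(462,228),(160,478),(210,155)]]))
t0=cv2.imread("pics/top0.png").astype(int);t1=cv2.imread("pics/top10.png").astype(int)
for nm,(y0,y1,x0,x1) in dict(sleeve=(165,215,135,190),can=(235,275,455,515),wrench=(222,302,328,364)).items():
    print(nm,abs(t0-t1)[y0:y1,x0:x1].mean().round(2))
robot.hand_in()
E
```

```text
(array([ -31.8, -148.6,   88.8]), array([60. , 59.3, 66.5]))
sleeve 7.07
can 6.66
wrench 7.77
the job is handed in; nothing more can be done
```

The strainer basket is locked in the pot, the valve has been opened to its stop and backed off about a quarter turn, and the job is handed in at about 19.5 s. No verdict was reported.

**Basket**
- I lowered the aluminium basket into the entry slots, twisted it 63.5° clockwise and let its lugs drop into the notches.
- The gripper's z reading went about 9 mm below the run floor level, and the basket's weight came off the gripper.
- In the last pictures the handle lies at -34.4° and the notches at about -34.5°. The cup is centred within about 2 mm, and its rim is at z of about 0.138 to 0.139 m against 0.141 m expected. That gap is within depth noise.

**Valve**
- I turned the handwheel counter-clockwise with closed fingers in a gap for about two turns, until the force jumped to about 40 N at the stop. The spokes had moved about 740°, so the wheel started at about 1.2 rad, inside the stated 0 to 2 rad.
- I then pushed it back. The spokes moved from about 90° at the stop to about 4.5°, a back-off of about 86° (joint about 12.64 rad). Single spoke readings spread by about ±4°.

**Bystanders and clearance**
- The spray can, sleeve and wrench look unmoved: the before and after top views differ by only about 7 grey levels on average. I did not compare that with a patch of plain bench.
- The arm ended about 17 cm back from the wheel, touching nothing.

**Disagreement:** the two cameras differ by 2 to 7 mm in y on the pot and basket positions. I used a value between them, and the basket went in without side load.

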